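# Find the tired soldering clip by pull test and cap it

### The job

One of the three spring clips on the soldering board has gone weak. Test them by pulling the blue spring grip of their test strips gently straight up, to about 6 or 7 mm of stretch and never more than 9 mm: a good clip keeps its strip, which must stay (or be set back) fully seated in it, and the weak one lets its strip slide out. Stand the strip that slid out in the slot of the wooden block, then put the orange cap down over the weak clip, flat on the board, and leave the bottle, bowl and tweezers where they are.

Things in the scene. Friction and masses are not known exactly. Their poses are not given: they have to be found in the camera images.
- board: dark scorched soldering board, fixed, 120 mm (x) x 290 mm (y) x 12 mm thick; origin at the middle of its underside, z up, y along its length. Three spring clips stand on it in a row along y, at y = +90, 0 and -90 mm
- clip_1 (a point): board's top surface at the centre of the clip at the board's +y end. Clip: 52 mm (board x) x 34 mm (y), 40 mm tall. Two sprung jaws 34 mm wide, from 8 mm (floor, where the strip's foot stands) to 40 mm above the board, pinch the blade in the board's plane x = 0. The clips look alike; one, any of the three, is tired: its strip slides out at 2 to 4.5 N; the good ones hold over 11 N
- clip_2 (a point): board's top surface at the centre of the clip at the board's middle. Clip: 52 mm (board x) x 34 mm (y), 40 mm tall. Two sprung jaws 34 mm wide, from 8 mm (floor, where the strip's foot stands) to 40 mm above the board, pinch the blade in the board's plane x = 0. The clips look alike; one, any of the three, is tired: its strip slides out at 2 to 4.5 N; the good ones hold over 11 N
- clip_3 (a point): board's top surface at the centre of the clip at the board's -y end. Clip: 52 mm (board x) x 34 mm (y), 40 mm tall. Two sprung jaws 34 mm wide, from 8 mm (floor, where the strip's foot stands) to 40 mm above the board, pinch the blade in the board's plane x = 0. The clips look alike; one, any of the three, is tired: its strip slides out at 2 to 4.5 N; the good ones hold over 11 N
- strip_1: brass test strip with blue spring grip, 80 mm tall, 50 g, in the clip at clip_1. Origin: middle of the foot; z up, y across, x through. Blade 28 (y) x 4 mm, z 0 to 34, of which 0 to 32 is in the jaws; dark collar 18 x 8 mm, z 34 to 40; blue block to hold, 22 (y) x 14 mm (x), z 42 to 80, slides up on a spring, baring a stem that is green for 4 mm, then red
- strip_2: brass test strip with blue spring grip, 80 mm tall, 50 g, in the clip at clip_2. Origin: middle of the foot; z up, y across, x through. Blade 28 (y) x 4 mm, z 0 to 34, of which 0 to 32 is in the jaws; dark collar 18 x 8 mm, z 34 to 40; blue block to hold, 22 (y) x 14 mm (x), z 42 to 80, slides up on a spring, baring a stem that is green for 4 mm, then red
- strip_3: brass test strip with blue spring grip, 80 mm tall, 50 g, in the clip at clip_3. Origin: middle of the foot; z up, y across, x through. Blade 28 (y) x 4 mm, z 0 to 34, of which 0 to 32 is in the jaws; dark collar 18 x 8 mm, z 34 to 40; blue block to hold, 22 (y) x 14 mm (x), z 42 to 80, slides up on a spring, baring a stem that is green for 4 mm, then red
- grip_1 (a joint): stretch of the blue grip of strip_1 (m): 0 at rest, grows as the grip is pulled up away from the blade, 1 mm per newton of pull; mechanical stop at 13 mm, over-stretched beyond 10 mm; springs back to 0 when let go
- grip_2 (a joint): stretch of the blue grip of strip_2 (m): 0 at rest, grows as the grip is pulled up away from the blade, 1 mm per newton of pull; mechanical stop at 13 mm, over-stretched beyond 10 mm; springs back to 0 when let go
- grip_3 (a joint): stretch of the blue grip of strip_3 (m): 0 at rest, grows as the grip is pulled up away from the blade, 1 mm per newton of pull; mechanical stop at 13 mm, over-stretched beyond 10 mm; springs back to 0 when let go
- rack: light wooden block, fixed, 60 (x) x 75 (y) x 35 mm tall, with one chamfered slot down into its top, 10 mm (x) x 34 mm (y), 25 mm deep (floor 10 mm above the bench), centred; origin at the middle of its underside, z up. A strip's blade stands in it, width along the block's y, foot on the slot floor
- cap: loose orange cap, an upside-down box open below, outside 72 (x) x 52 (y) x 52 mm tall, inside 66 x 46 x 48 mm deep, about 90 g, with a black knob 20 x 20 x 28 mm on top (z 52 to 80 mm); origin at the middle of its open underside, z up. It fits over one clip, long side along the board's x, and rests on the board
- flux_bottle: bystander: white bottle with blue cap, 48 mm across, 100 mm tall, loose; origin under its centre
- crucible: bystander: small white ceramic bowl, 70 mm across, 35 mm tall, loose; origin under its centre
- tweezers: bystander: steel tweezers lying flat, 125 mm long (x), 16 mm wide, 8 mm high, loose; origin at the middle of the underside
There are look-alikes about, which are no part of the job. There is more than one size of the rack; the job needs the smallest.

How it is judged:
By the outcome, as a careful person would: the job done as asked, in the order asked, and still so for the second after the job is handed in, with the robot touching nothing.
It also fails if it takes over 72 s, if anything falls off the work surface, if the arm or the gripper's body presses on something with over 40 N, if the wrist force passes 120 N, or if a joint passes its speed limit or range.

### The arm

A 7-joint arm with a two-finger parallel gripper is mounted at the origin on the work surface. World frame = base frame: x ahead of the robot, y to its left, z up, the work surface at z = 0. Lengths are in m, angles in rad, forces in N, time in s.
With the tool pointing down it reaches from about 0.35 to 0.9 m from the base axis. Payload 8.1 kg.
Tool frame: the origin (TCP) lies midway between the tips of the shut fingers; the grasp point (between the pads) lies 19 mm behind it; z points along the fingers, y is the line along which they close (so a half turn about z gives the same grasp; the last joint's range is limited). The gripper opens to 92 mm and grips with 3 to 60 N. Pads are 19 mm wide; open, the fingers measure 130 mm over their backs; the gripper's body (75 mm by 190 mm) begins 47 mm behind the grasp point.
Start: joints at [1.142, 0.434, 0.025, 1.573, -0.012, 1.134, -0.075], TCP at [0.2, -0.592, 0.227] pointing down, gripper open.
Joint ranges: [-2.62, 2.62], [-0.44, 2.09], [-1.27, 1.32], [0.08, 2.57], [-1.32, 4.46], [0.12, 2], [-2.74, 2.74]. Speed limits (rad/s): [2.22, 2.22, 3.01, 3.01, 3.14, 3.14, 3.14].

### API

Orientations are given as a rotation vector (axis times angle).
In Python, from cell import arm gives the robot as it stands.
- The arm moves only by the tool carry_out, never from a script. Its arguments are lists of equal length, an entry for each row: "claw": the finger opening in cm, from 0 to 9.18; "delta_pos": the shift along the tool's x, y, z in cm, a list of three; "angular": the turn, a rotation vector about the tool's x, y, z in rad, a list of three. In form: {"claw": [claw, ...], "delta_pos": [[dx, dy, dz], ...], "angular": [[ax, ay, az], ...]}. A call has 1 to 20 rows; each row shifts and turns the commanded pose from where the row before left it, along the tool's axes as they then stand; what a row does not reach is not made up. A row lasts 1/10 s, in which the tool goes at most 50 mm and 8.59 degrees, less where a joint would pass 70% of its speed; a pose out of reach is approached as far as the arm can. A call with a gripper value outside its range is refused whole. The fingers move at their own pace and stop on an object; "force" is the grip in N (left out, the last holds). Time passes only in rows, so rows that do not move let the fingers close. It gives the time, the measured TCP pose, the force, the opening and the grip force at its end, in the units of the state.
- arm.observe(): the state, without advancing time (a new reading comes with each control period).
- arm.get_image(name): name is "scene" or "side" or "wrist"; returns a dict with "frame" (400x640x3 uint8, red, green, blue), "mtx" (3x3 intrinsics, pixels), "T" (4x4, takes a point from camera to world coordinates). Camera axes: x right, y down, z forward; pixel columns grow to the right and rows downward; lengths in m; the calibration is good to about 2 mm. The wrist camera is an equidistant fisheye: a pixel r from the principal point sees the ray r / f radians off the axis. A picture is of the moment at which its call begins. There is no depth.
- arm.sign_off(): hands the job in; it is judged then, once.
Trained networks look in a picture, given as the dict that the camera call returned (one of the last four; its "shot" number tells which), for a name from the list of things; names that differ only in an ending like _2 or _b are one class to them, and where a whole thing is asked for, a point or a joint stands for the part that bears it (a point fixed in the world has none). Each returns a list of dicts, best first, with "conf" (0 to 1); they miss things now and then, are a little off and sometimes report something else, mostly with a low value. They report only what shows in the picture. A call takes as long as a camera call. They do not tell look-alikes from the thing itself.
- arm.look_for(label, picture): "centre" ([column, row] as shares, 0 to 1, of the picture: columns of its width, rows of its height, amid what is visible of it).
- arm.trace(label, picture): "region" (400x640 bool, what is visible of it) and "centre" ([column, row] as shares, 0 to 1, of the picture: columns of its width, rows of its height, amid what is visible of it).
- arm.place_of(label, picture): "centre" ([column, row] as shares, 0 to 1, of the picture: columns of its width, rows of its height: a listed point, or the origin of a listed thing).
The state is a dict: "clock": time; "joints": joint angles; "dq": joint speeds; "joint_efforts": joint torques, N m; "position": TCP position; "ee_rot": TCP orientation; "force": force on the tool from outside, world axes, zero at the start; "ft_torque": the same for the moment, N m; "width": opening from 0.0 (shut) to 1.0 (fully open); "gripper_force": force on a finger pad.
Only numpy, scipy, OpenCV 4.12 (cv2) and the standard library are available. Lean on these libraries where they do the work, as an engineer would, in place of code of your own. Each camera call takes 0.05 s, during which the arm holds its last target. There are 200 camera calls.

## Working session

There is one attempt and no reset: what is moved stays moved. The work goes in short steps, Python scripts to look and compute and a tool call to move; the robot and the scene stay as the last step left them, time stands still between calls to the robot, and variables do not carry over. Pictures are saved under pics/ and viewed, at most 10 in all, crops included, and the job is handed in when it is done.

Besides the shell and the picture viewer there is one more tool, called after "Emit:" by a JSON object that holds its "api" and its "payload". carry_out: Moves the arm, as the interface text tells. Its arguments: {"type":"object","properties":{"claw":{"type":"array","items":{"type":"number"}},"delta_pos":{"type":"array","items":{"type":"array","items":{"type":"number"}}},"angular":{"type":"array","items":{"type":"array","items":{"type":"number"}}},"force":{"type":"number"}},"required":["claw","delta_pos","angular"]}

```bash
mkdir -p pics; ls; cat > h.py <<'E'
import numpy as np,cv2,json
from cell import arm
from scipy.spatial.transform import Rotation as R
def save(p,n): cv2.imwrite('pics/'+n+'.png',p['frame'][:,:,::-1])
def ray(p,c,wrist=False):
    u=np.array([c[0]*640,c[1]*400]);M=p['mtx']
    a=(u-M[:2,2])/[M[0,0],M[1,1]]
    if wrist:
        r=np.hypot(*a);d=np.array([*(a/r*np.sin(r)),np.cos(r)])
    else: d=np.array([a[0],a[1],1])
    d=p['T'][:3,:3]@d
    return p['T'][:3,3],d/np.linalg.norm(d)
def atz(p,c,z,wrist=False):
    o,d=ray(p,c,wrist);return o+d*(z-o[2])/d[2]
def tri(rs):
    A=0;b=0
    for o,d in rs:
        P=np.eye(3)-np.outer(d,d);A=A+P;b=b+P@o
    x=np.linalg.solve(A,b);return x,[np.linalg.norm((np.eye(3)-np.outer(d,d))@(x-o)) for o,d in rs]
E
python3 - <<'E'
from h import *
s=arm.observe();print(s)
for n in ['scene','side','wrist']:
    p=arm.get_image(n);save(p,n+'0');print(n,p['mtx'].tolist(),p['T'].round(3).tolist())
    for l in ['clip_1','strip_1','rack','cap','flux_bottle','crucible','tweezers','board']:
        r=arm.place_of(l,p)
        print(l,[(round(x['conf'],2),[round(x['centre'][0]*640),round(x['centre'][1]*400)],atz(p,x['centre'],0.012 if l in('clip_1',) else .02 if l=='strip_1' else 0,n=='wrist').round(3).tolist()) for x in r])
E
```

```text
pics
{'clock': 0.0, 'joints': array([ 1.14236668,  0.43520942,  0.02495226,  1.57409357, -0.01160438,
        1.13400301, -0.07509901]), 'dq': array([-0.00134114, -0.00131265, -0.00048934, -0.00017946,  0.0002832 ,
        0.00044344, -0.00133413]), 'joint_efforts': array([-3.65080505e-04, -6.67845011e+01,  9.84906927e-01, -3.14462686e+01,
       -6.04222692e-02,  4.28609911e-02,  1.81037103e-04]), 'position': array([ 0.19985352, -0.591644  ,  0.22595452]), 'ee_rot': array([-3.09850580e+00, -5.09223893e-01,  5.98616339e-04]), 'force': array([0.65155463, 0.24476223, 0.42402783]), 'ft_torque': array([-0.0071653 , -0.03609581, -0.00665378]), 'gripper_force': 0.0, 'width': 1.0006767167232065}
scene [[398.9018198706538, 0.0, 316.0431181582043], [0.0, 398.9018198706538, 195.63922152196488], [0.0, 0.0, 1.0]] [[0.33, 0.655, -0.68, 1.066], [0.944, -0.227, 0.24, -0.214], [0.003, -0.721, -0.693, 0.618], [0.0, 0.0, 0.0, 1.0]]
clip_1 [(0.79, [385, 211], [0.564, 0.118, 0.012]), (0.71, [351, 227], [0.581, 0.033, 0.012]), (0.57, [312, 241], [0.591, -0.053, 0.012]), (0.38, [474, 216], [0.638, 0.287, 
[... 1314 characters left out ...]
26, 0.295, 0.0])]
flux_bottle [(0.85, [299, 136], [0.638, -0.263, 0.0]), (0.52, [294, 236], [0.574, 0.111, 0.0])]
crucible [(0.88, [259, 295], [0.621, 0.3, 0.0])]
tweezers [(0.73, [366, 207], [0.393, -0.018, 0.0]), (0.55, [363, 139], [0.436, -0.285, 0.0])]
board [(0.89, [300, 218], [0.57, 0.05, 0.0])]
wrist [[309.70691628693146, 0.0, 321.4512534931935], [0.0, 309.70691628693146, 195.99456256765316], [0.0, 0.0, 1.0]] [[0.319, -0.912, -0.259, 0.271], [-0.948, -0.307, -0.087, -0.569], [-0.0, 0.273, -0.962, 0.385], [0.0, 0.0, 0.0, 1.0]]
clip_1 []
strip_1 []
rack [(0.95, [159, 34], [0.312, -0.324, 0.0]), (0.66, [80, 5], [0.342, -0.144, 0.0])]
cap []
flux_bottle []
crucible []
tweezers []
board []
```

View pics/scene0.png

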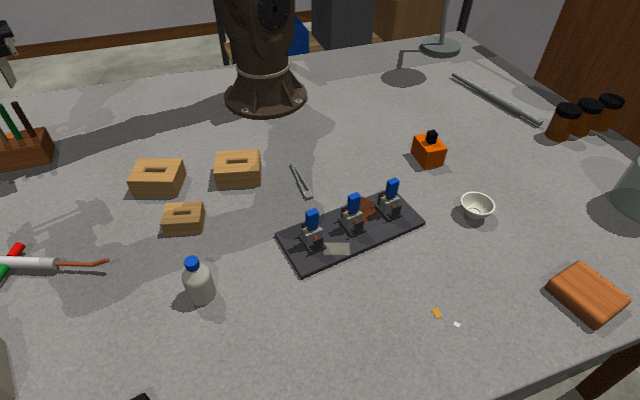

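View pics/side0.png

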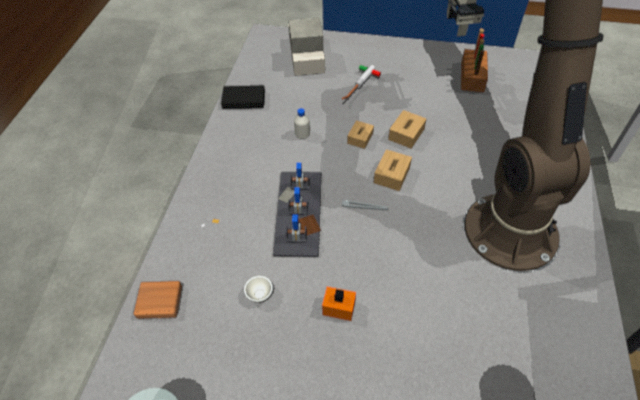

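The scene camera shows three blue-topped strips on the board at pixels (312,220), (353,205) and (392,188). The smallest wooden block is at (183,218), with two larger ones at (157,178) and (237,168). The cap is at (428,150), the bottle at (199,282), the bowl at (477,208) and the tweezers at (301,182). The side view agrees with this. Next I move the arm to look from above.

Emit:
{"api": "carry_out", "payload": {"claw": [9, 9, 9, 9, 9, 9, 9, 9, 9, 9, 9, 9, 9, 9, 9, 9, 9, 9, 9, 9], "delta_pos": [[1, -1, -0.2], [2, -1.6, -0.2], [2.4, -1.9, -0.2], [2.4, -1.9, -0.2], [2.4, -1.9, -0.2], [2.4, -1.9, -0.2], [2.4, -1.9, -0.2], [2.4, -1.9, -0.2], [2.4, -1.9, -0.2], [2.4, -1.9, -0.2], [2.4, -1.9, -0.2], [2.4, -1.9, -0.2], [2.4, -1.9, -0.2], [2.4, -1.9, -0.2], [2.4, -1.9, -0.2], [2.4, -1.9, -0.2], [2.4, -1.9, -0.2], [2.4, -1.9, -0.2], [2.4, -1.9, -0.2], [2, -1.6, -0.2]], "angular": [[0, 0, 0], [0, 0, 0], [0, 0, 0], [0, 0, 0], [0, 0, 0], [0, 0, 0], [0, 0, 0], [0, 0, 0], [0, 0, 0], [0, 0, 0], [0, 0, 0], [0, 0, 0], [0, 0, 0], [0, 0, 0], [0, 0, 0], [0, 0, 0], [0, 0, 0], [0, 0, 0], [0, 0, 0], [0, 0, 0]]}}

```text
clock: 3.35
position: [0.5174, -0.0971, 0.2671]
ee_rot: [-3.099, -0.512, -0.001]
force: [0.5, -0.6, -0.9]
width: 0.983
gripper_force: 0.0
```

```bash
cat >> h.py <<'E'
def go(p,yaw,s=None):
    "shift in tool axes (cm) and turn about tool z to reach TCP p with tool x at world yaw"
    s=s or arm.observe();M=R.from_rotvec(s['ee_rot']).as_matrix()
    y0=np.arctan2(M[1,0],M[0,0])
    print('tcp',s['position'].round(4),'yaw',round(y0,4),'tilt',np.degrees(np.arccos(-M[2,2])).round(2),'-> d_cm',(M.T@(np.array(p)-s['position'])*100).round(2),'rz',round(y0-yaw,4))
E
cat > meas.py <<'E'
from h import *
import sys
n=sys.argv[1];p=arm.get_image('wrist');save(p,n)
out={}
H={'clip_1':.012,'strip_1':.02}
for l in ['clip_1','strip_1','rack','cap','flux_bottle','crucible','tweezers','board']:
    r=arm.place_of(l,p);out[l]=[(x['conf'],list(x['centre'])) for x in r]
    print(l,[(round(x['conf'],2),[round(x['centre'][0]*640),round(x['centre'][1]*400)],atz(p,x['centre'],H.get(l,0),True).round(3)[:2].tolist()) for x in r])
json.dump(dict(o=out,mtx=p['mtx'].tolist(),T=p['T'].tolist()),open(n+'.json','w'))
go([.5,0,.25],.134)
E
python3 meas.py w1
```

```text
clip_1 [(0.89, [309, 102], [0.593, -0.054]), (0.58, [185, 86], [0.568, 0.12])]
strip_1 [(0.91, [242, 91], [0.582, 0.034]), (0.89, [183, 85], [0.569, 0.12]), (0.62, [309, 99], [0.598, -0.054])]
rack [(0.89, [406, 318], [0.31, -0.325]), (0.88, [422, 242], [0.454, -0.285]), (0.62, [314, 281], [0.337, -0.146])]
cap [(0.67, [82, 147], [0.424, 0.306])]
flux_bottle [(0.72, [459, 129], [0.634, -0.27])]
crucible [(0.91, [111, 34], [0.622, 0.293])]
tweezers [(0.69, [83, 147], [0.426, 0.304]), (0.67, [244, 226], [0.392, -0.017])]
board [(0.79, [249, 93], [0.582, 0.029])]
tcp [ 0.5166 -0.1007  0.2668] yaw 0.3241 tilt 0.03 -> d_cm [  1.63 -10.07   1.67] rz 0.1901
```

View pics/w1.png

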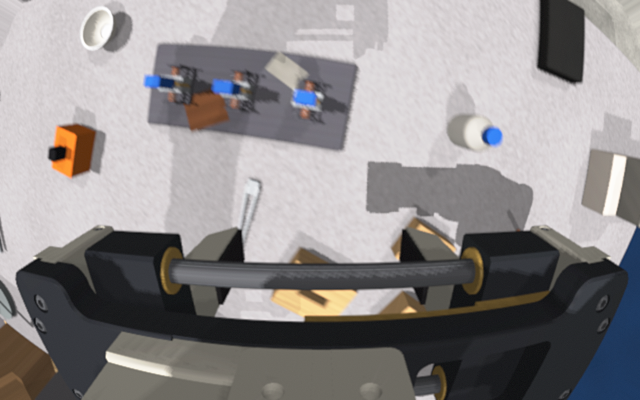

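The wrist view from above shows strips at pixels (160,82), (233,90) and (307,98). The cap is at (73,150), the small block at (425,240) half behind a finger, the bottle at (470,132), the bowl at (97,28) and the tweezers at (247,205). Next I line up with the board and take a second view.

Emit:
{"api": "carry_out", "payload": {"claw": [5, 5, 5, 5, 5, 5, 5, 5, 5, 5], "delta_pos": [[0, 0, 0], [0, 0, 0], [0, -2, 0], [0.1, -2.8, 0], [0.1, -2.8, 0], [0.1, -2.8, 0], [0.1, -2.8, 0], [0.2, -2, 0], [0, -0.9, 0], [0, 0, 0]], "angular": [[0, 0, 0.092], [0, 0, 0.092], [0, 0, 0], [0, 0, 0], [0, 0, 0], [0, 0, 0], [0, 0, 0], [0, 0, 0], [0, 0, 0], [0, 0, 0]]}}

```text
clock: 4.8
position: [0.5001, 0.061, 0.2668]
ee_rot: [-3.133, -0.225, -0.0]
force: [-0.2, -0.6, 0.8]
width: 0.545
gripper_force: 0.0
```

```bash
python3 meas.py w2; cat > col.py <<'E'
from h import *
import sys
# triangulate blue grips' mean from wrist images w1,w2 + scene/side
ims={}
for n in ['w1','w2']:
    j=json.load(open(n+'.json'));ims[n]=dict(frame=cv2.imread('pics/'+n+'.png')[:,:,::-1],mtx=np.array(j['mtx']),T=np.array(j['T']))
def blobs(f):
    h=cv2.cvtColor(np.ascontiguousarray(f),cv2.COLOR_RGB2HSV)
    m=cv2.inRange(h,(105,150,60),(125,255,255))
    n,l,s,c=cv2.connectedComponentsWithStats(m)
    return [(int(s[i,4]),c[i].round(1).tolist(),s[i,:4].tolist()) for i in range(1,n) if s[i,4]>60]
for n in ims: print(n,blobs(ims[n]['frame']))
for l in ['strip_1','clip_1','rack','cap']:
    pts={}
    for n in ims:
        for c,xy in json.load(open(n+'.json'))['o'][l]: 
            pts.setdefault(n,[]).append(ray(ims[n],xy,True))
    for a in pts.get('w1',[]):
        for b in pts.get('w2',[]):
            x,e=tri([a,b])
            if max(e)<.006 and -.02<x[2]<.06: print(l,x.round(4),np.round(e,4))
E
python3 col.py
```

```text
clip_1 [(0.76, [286, 110], [0.568, 0.118]), (0.69, [353, 110], [0.581, 0.03]), (0.56, [415, 111], [0.594, -0.055])]
strip_1 [(0.78, [417, 111], [0.595, -0.054]), (0.6, [280, 112], [0.565, 0.125]), (0.55, [351, 110], [0.581, 0.033])]
rack [(0.81, [517, 223], [0.455, -0.283]), (0.57, [509, 293], [0.315, -0.327])]
cap [(0.87, [158, 194], [0.422, 0.309])]
flux_bottle [(0.96, [535, 118], [0.633, -0.269])]
crucible [(0.61, [172, 62], [0.626, 0.299])]
tweezers [(0.66, [364, 240], [0.395, -0.018])]
board []
tcp [0.5004 0.0599 0.2667] yaw 0.1408 tilt 0.01 -> d_cm [-0.88  5.92  1.67] rz 0.0068
w1 [(230, [157.9, 81.6], [145, 76, 28, 11]), (265, [224.5, 86.9], [212, 80, 27, 13]), (214, [305.2, 97.7], [295, 91, 21, 14]), (233, [491.9, 135.9], [483, 128, 19, 17]), (5260, [617.9, 344.1], [567, 228, 73, 172])]
w2 [(255, [357.8, 110.4], [347, 105, 22, 12]), (266, [273.1, 111.4], [262, 106, 24, 12]), (307, [435.3, 112.9], [421, 107, 28, 13]), (190, [576.0, 123.8], [569, 117, 15, 15]), (2130, [626.5, 344.7], [601, 283, 39, 108])]
strip_1 [0.5813 0.0335 0.0224] [0.0006 0.0006]
strip_1 [0.5666 0.1263 0.0072] [0.002 0.002]
strip_1 [ 0.5962 -0.0541  0.0208] [0.0014 0.0014]
clip_1 [ 0.5937 -0.0544  0.0126] [0.0005 0.0005]
clip_1 [0.568  0.1178 0.0173] [0.0001 0.0001]
rack [ 0.3197 -0.317   0.0117] [0.0019 0.0019]
rack [ 0.4525 -0.2876 -0.0059] [0.0006 0.0006]
cap [ 0.421   0.3119 -0.006 ] [0.001 0.001]
```

View pics/w2.png

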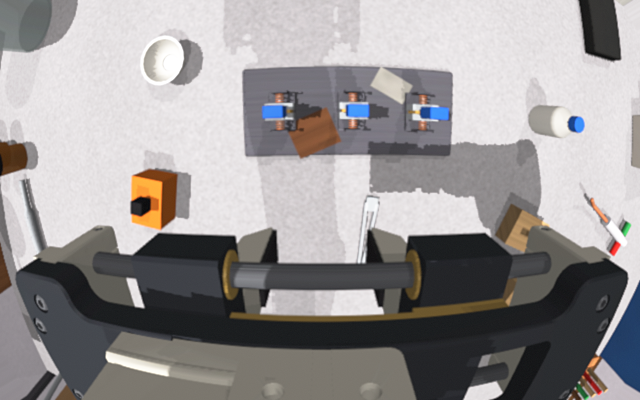

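The second view shows the board square to the image, with the strips at pixels (273,111), (357,110) and (435,113). The cap is at (155,198) and the small block at (520,228). Now I work out the grip tops and the small block.

```bash
python3 - <<'E'
from h import *
ims={}
for n in ['w1','w2']:
    j=json.load(open(n+'.json'));ims[n]=dict(frame=cv2.imread('pics/'+n+'.png')[:,:,::-1],mtx=np.array(j['mtx']),T=np.array(j['T']))
for a,b in zip([[157.9,81.6],[224.5,86.9],[305.2,97.7]],[[273.1,111.4],[357.8,110.4],[435.3,112.9]]):
    print(tri([ray(ims[n],[(q[0]+.5)/640,(q[1]+.5)/400],True) for n,q in zip(['w1','w2'],[a,b])]))
# board corners in w2 and outline yaw
f=ims['w2']
for q in [[246,70],[451,72],[452,155],[246,155]]: print(atz(f,[q[0]/640,q[1]/400],.012,True).round(4))
go([.581,.033,.066],.147)
E
```

```text
(array([0.56687702, 0.12273566, 0.08644513]), [np.float64(0.0010791683455537097), np.float64(0.0010791683455537492)])
(array([0.58059886, 0.03311903, 0.09818338]), [np.float64(0.0011926937720747532), np.float64(0.0011926937720744247)])
(array([ 0.59415589, -0.05380906,  0.09347095]), [np.float64(0.0012528891693169922), np.float64(0.0012528891693169492)])
[0.6168 0.179  0.012 ]
[ 0.6605 -0.0979  0.012 ]
[ 0.5446 -0.1211  0.012 ]
[0.5013 0.1653 0.012 ]
tcp [0.5004 0.0599 0.2667] yaw 0.1408 tilt 0.01 -> d_cm [ 7.6   3.79 20.07] rz -0.0062
```

Emit:
{"api": "carry_out", "payload": {"claw": [5, 5, 5, 5, 5, 5, 5, 5, 5], "delta_pos": [[0.5, 0.3, 1], [1.5, 0.7, 2], [1.5, 0.7, 2], [1.5, 0.7, 2], [1.5, 0.7, 2], [1, 0.7, 2], [0.1, 0, 1.2], [0, 0, 0], [0, 0, 0]], "angular": [[0, 0, -0.009], [0, 0, 0], [0, 0, 0], [0, 0, 0], [0, 0, 0], [0, 0, 0], [0, 0, 0], [0, 0, 0], [0, 0, 0]]}}

```text
clock: 6.15
position: [0.5807, 0.0347, 0.1449]
ee_rot: [-3.132, -0.238, 0.001]
force: [0.3, 0.3, 0.3]
width: 0.542
gripper_force: 0.0
```

```bash
python3 - <<'E'
from h import *
p=arm.get_image('wrist');save(p,'w3')
print([(round(x['conf'],2),[round(x['centre'][0]*640),round(x['centre'][1]*400)],atz(p,x['centre'],.02,True).round(4)) for x in arm.place_of('strip_2',p)])
h=cv2.cvtColor(p['frame'],cv2.COLOR_RGB2HSV);m=cv2.inRange(h,(105,150,60),(125,255,255))
n,l,s,c=cv2.connectedComponentsWithStats(m)
for i in range(1,n):
  if s[i,4]>80: print(s[i],c[i].round(1),atz(p,c[i]/[640,400],.1,True).round(4))
go([.581,.033,.066],.15)
E
```

```text
[(0.84, [415, 185], array([ 0.5997, -0.0541,  0.02  ])), (0.75, [230, 190], array([0.5673, 0.1228, 0.02  ])), (0.56, [321, 192], array([0.5793, 0.0343, 0.02  ]))]
[608 195  19  22 318] [616.9 204.9] [ 0.6334 -0.2624  0.1   ]
[188 198  40  30 939] [207.2 212.7] [0.5727 0.1172 0.1   ]
[307 198  31  31 890] [322.  213.5] [0.5852 0.0347 0.1   ]
[417 198  40  29 940] [436.7 212. ] [ 0.5983 -0.0477  0.1   ]
[607 350  33  50 873] [628.  382.6] [ 0.3012 -0.6377  0.1   ]
tcp [0.5813 0.0348 0.1458] yaw 0.1515 tilt 0.09 -> d_cm [-0.07  0.17  7.98] rz 0.0015
```

View pics/w3.png

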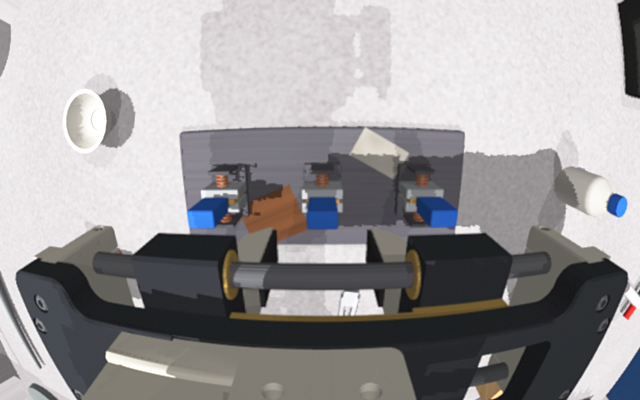

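The close view shows the middle strip's blue block at pixel (322,213), midway between the fingers, and clear of its neighbours at (207,213) and (437,212). I descend and grip.

Emit:
{"api": "carry_out", "payload": {"claw": [5, 5, 5, 5, 5, 5, 1.5, 1.5, 1.5, 1.5, 1.5, 1.5], "delta_pos": [[0, 0.05, 1.5], [0, 0, 2], [0, 0, 2], [0, 0, 1.6], [0, 0, 0.8], [0, 0, 0], [0, 0, 0], [0, 0, 0], [0, 0, 0], [0, 0, 0], [0, 0, 0], [0, 0, 0]], "angular": [[0, 0, 0], [0, 0, 0], [0, 0, 0], [0, 0, 0], [0, 0, 0], [0, 0, 0], [0, 0, 0], [0, 0, 0], [0, 0, 0], [0, 0, 0], [0, 0, 0], [0, 0, 0]], "force": 25}}

```text
clock: 7.45
position: [0.5816, 0.0342, 0.0662]
ee_rot: [-3.132, -0.237, -0.001]
force: [-1.0, 2.7, 5.6]
width: 0.238
gripper_force: 25.0
```

Emit:
{"api": "carry_out", "payload": {"claw": [1.5, 1.5, 1.5, 1.5], "delta_pos": [[0, 0, -0.1], [0, 0, -0.1], [0, 0, 0], [0, 0, 0]], "angular": [[0, 0, 0], [0, 0, 0], [0, 0, 0], [0, 0, 0]]}}

```text
clock: 7.85
position: [0.5812, 0.0341, 0.0676]
ee_rot: [-3.132, -0.237, 0.0]
force: [-0.1, 2.6, -1.5]
width: 0.241
gripper_force: 25.0
```

```bash
python3 - <<'E'
from h import *
s=arm.observe();print(s['force'],s['position'])
E
```

```text
[-0.11508611  2.55217857 -1.49965679] [0.58120347 0.03411105 0.06755858]
```

Emit:
{"api": "carry_out", "payload": {"claw": [1.5, 1.5, 1.5, 1.5, 1.5], "delta_pos": [[0, 0, -0.1], [0, 0, -0.1], [0, 0, -0.1], [0, 0, 0], [0, 0, 0]], "angular": [[0, 0, 0], [0, 0, 0], [0, 0, 0], [0, 0, 0], [0, 0, 0]]}}

```text
clock: 8.35
position: [0.581, 0.034, 0.0706]
ee_rot: [-3.132, -0.237, 0.001]
force: [0.3, 4.5, -5.0]
width: 0.237
gripper_force: 25.0
```

Emit:
{"api": "carry_out", "payload": {"claw": [1.5, 1.5, 1.5, 1.5], "delta_pos": [[0, 0, -0.1], [0, 0, -0.05], [0, 0, 0], [0, 0, 0]], "angular": [[0, 0, 0], [0, 0, 0], [0, 0, 0], [0, 0, 0]]}}

```text
clock: 8.75
position: [0.581, 0.0339, 0.0721]
ee_rot: [-3.132, -0.237, 0.001]
force: [-0.1, 5.5, -6.4]
width: 0.238
gripper_force: 25.0
```

```bash
python3 - <<'E'
from h import *
s=arm.observe();print(s['force'],s['position'])
p=arm.get_image('scene');save(p,'s1full');cv2.imwrite('pics/s1.png',cv2.resize(p['frame'][130:280,260:440,::-1],None,fx=4,fy=4))
E
```

```text
[-0.11444215  5.50888812 -6.42617313] [0.58097776 0.03394866 0.07206342]
```

View pics/s1.png

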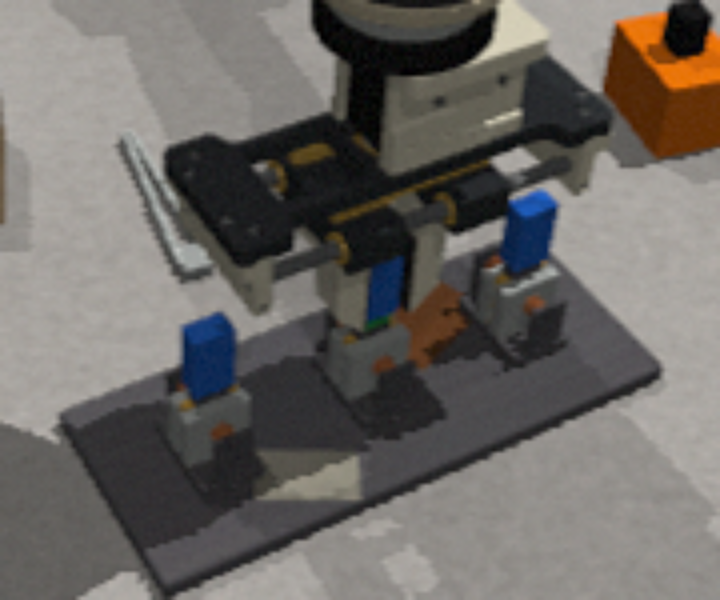

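The crop shows the middle grip at crop pixel (385,290) raised, with a band of green stem under it and the collar still on the clip. With 6.4 N held, clip 2 is good. I ease it down, let go, and go to clip 1.

Emit:
{"api": "carry_out", "payload": {"claw": [1.5, 1.5, 1.5, 5, 5, 5, 5, 5, 5, 5, 5, 5, 5, 5, 5], "delta_pos": [[0, 0, 0.2], [0, 0, 0.2], [0, 0, 0.2], [0, 0, 0], [0, 0, 0], [0, 0, 0], [0, 0, -1], [0, 0, -2], [0, 0, -2], [0, -2, 0], [0, -2.5, 0], [0, -2.5, 0], [0, -1.5, 0], [0, -0.6, 0], [0, 0, 0]], "angular": [[0, 0, 0], [0, 0, 0], [0, 0, 0], [0, 0, 0], [0, 0, 0], [0, 0, 0], [0, 0, 0], [0, 0, 0], [0, 0, 0], [0, 0, 0], [0, 0, 0], [0, 0, 0], [0, 0, 0], [0, 0, 0], [0, 0, 0]]}}

```text
clock: 10.3
position: [0.5677, 0.124, 0.1165]
ee_rot: [3.132, 0.238, 0.0]
force: [0.3, -0.4, 0.1]
width: 0.545
gripper_force: 0.0
```

```bash
python3 - <<'E'
from h import *
p=arm.get_image('wrist')
h=cv2.cvtColor(p['frame'],cv2.COLOR_RGB2HSV);m=cv2.inRange(h,(105,150,60),(125,255,255))
n,l,s,c=cv2.connectedComponentsWithStats(m)
for i in range(1,n):
  if s[i,4]>80: print(s[i],c[i].round(1),atz(p,c[i]/[640,400],.095,True).round(4))
go([.5675,.124,.066],.15);print(arm.observe()['force'])
E
```

```text
[522 207  45  28 679] [543.4 218.5] [ 0.5988 -0.0409  0.095 ]
[ 306  210   35   37 1206] [322.8 228.5] [0.5704 0.1232 0.095 ]
[428 210  47  25 934] [449.1 222.6] [0.5857 0.0413 0.095 ]
tcp [0.5678 0.1228 0.1163] yaw 0.1504 tilt 0.05 -> d_cm [-0.01 -0.12  5.03] rz 0.0004
[0.04910805 0.20898188 0.82157311]
```

Emit:
{"api": "carry_out", "payload": {"claw": [5, 5, 5, 5, 1.5, 1.5, 1.5, 1.5, 1.5, 1.5], "delta_pos": [[0, 0, 1.5], [0, 0, 2], [0, 0, 1.5], [0, 0, 0], [0, 0, 0], [0, 0, 0], [0, 0, 0], [0, 0, 0], [0, 0, 0], [0, 0, 0]], "angular": [[0, 0, 0], [0, 0, 0], [0, 0, 0], [0, 0, 0], [0, 0, 0], [0, 0, 0], [0, 0, 0], [0, 0, 0], [0, 0, 0], [0, 0, 0]]}}

```text
clock: 11.35
position: [0.568, 0.1237, 0.0668]
ee_rot: [3.133, 0.236, 0.002]
force: [-0.9, -1.4, 5.6]
width: 0.235
gripper_force: 25.0
```

Emit:
{"api": "carry_out", "payload": {"claw": [1.5, 1.5, 1.5, 1.5, 1.5, 1.5], "delta_pos": [[0, 0, -0.1], [0, 0, -0.1], [0, 0, -0.1], [0, 0, -0.1], [0, 0, 0], [0, 0, 0]], "angular": [[0, 0, 0], [0, 0, 0], [0, 0, 0], [0, 0, 0], [0, 0, 0], [0, 0, 0]]}}

```text
clock: 11.95
position: [0.5673, 0.1236, 0.07]
ee_rot: [3.132, 0.236, -0.001]
force: [-0.0, -1.3, -2.4]
width: 0.238
gripper_force: 25.0
```

Emit:
{"api": "carry_out", "payload": {"claw": [1.5, 1.5, 1.5, 1.5], "delta_pos": [[0, 0, -0.1], [0, 0, -0.05], [0, 0, 0], [0, 0, 0]], "angular": [[0, 0, 0], [0, 0, 0], [0, 0, 0], [0, 0, 0]]}}

```text
clock: 12.35
position: [0.5675, 0.1238, 0.0717]
ee_rot: [-3.133, -0.237, 0.0]
force: [0.2, 0.5, -3.6]
width: 0.237
gripper_force: 25.0
```

Emit:
{"api": "carry_out", "payload": {"claw": [1.5, 1.5, 1.5, 1.5], "delta_pos": [[0, 0, -0.1], [0, 0, -0.05], [0, 0, 0], [0, 0, 0]], "angular": [[0, 0, 0], [0, 0, 0], [0, 0, 0], [0, 0, 0]]}}

```text
clock: 12.75
position: [0.5676, 0.1238, 0.0733]
ee_rot: [-3.133, -0.237, -0.0]
force: [0.0, 0.3, -2.7]
width: 0.238
gripper_force: 25.0
```

```bash
python3 - <<'E'
from h import *
s=arm.observe();print(s['force'],s['position'])
p=arm.get_image('scene');save(p,'s2full');cv2.imwrite('pics/s2.png',cv2.resize(p['frame'][150:250,320:440,::-1],None,fx=6,fy=6))
E
```

```text
[ 0.04075999  0.28825653 -2.7305403 ] [0.56757699 0.12384719 0.07325813]
```

View pics/s2.png

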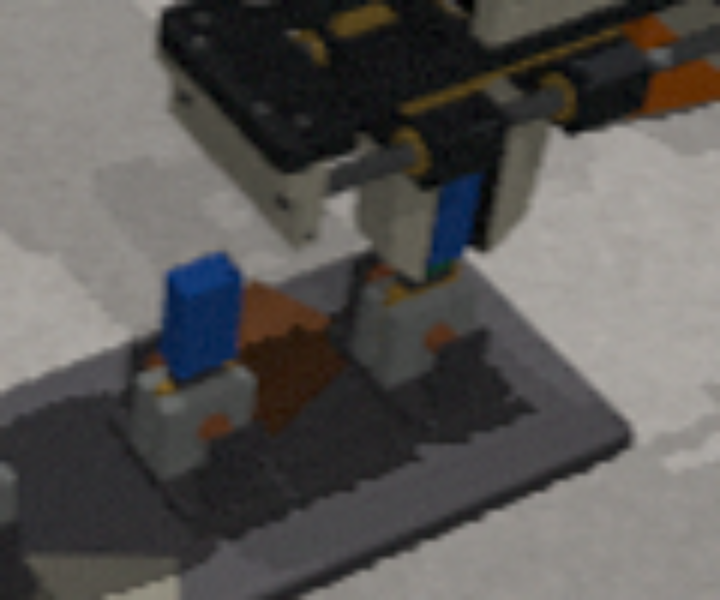

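The crop shows brass blade at pixel (425,285) bared above the right-hand clip's jaws with green stem above it, and the force fell to 2.7 N. Clip 1 is weak, so I pull its strip out slowly.

Emit:
{"api": "carry_out", "payload": {"claw": [1.5, 1.5, 1.5, 1.5, 1.5, 1.5, 1.5, 1.5, 1.5, 1.5, 1.5, 1.5, 1.5, 1.5, 1.5, 1.5], "delta_pos": [[0, 0, -0.2], [0, 0, -0.3], [0, 0, -0.3], [0, 0, -0.3], [0, 0, -0.3], [0, 0, -0.3], [0, 0, -0.3], [0, 0, -0.3], [0, 0, -0.3], [0, 0, -0.4], [0, 0, -0.5], [0, 0, -1], [0, 0, -2], [0, 0, -2], [0, 0, -2], [0, 0, -2]], "angular": [[0, 0, 0], [0, 0, 0], [0, 0, 0], [0, 0, 0], [0, 0, 0], [0, 0, 0], [0, 0, 0], [0, 0, 0], [0, 0, 0], [0, 0, 0], [0, 0, 0], [0, 0, 0], [0, 0, 0], [0, 0, 0], [0, 0, 0], [0, 0, 0]]}}

```text
clock: 14.4
position: [0.5677, 0.1239, 0.2]
ee_rot: [-3.132, -0.237, -0.001]
force: [1.3, 0.6, 0.4]
width: 0.234
gripper_force: 25.0
```

```bash
python3 - <<'E'
from h import *
go([.38,-.24,.19],.15)
E
```

```text
tcp [0.5677 0.1239 0.2   ] yaw 0.1509 tilt 0.05 -> d_cm [-24.02  33.15   0.98] rz 0.0009
```

Emit:
{"api": "carry_out", "payload": {"claw": [1.5, 1.5, 1.5, 1.5, 1.5, 1.5, 1.5, 1.5, 1.5, 1.5, 1.5, 1.5, 1.5, 1.5, 1.5, 1.5], "delta_pos": [[-0.6, 0.8, 0], [-1.2, 1.6, 0], [-1.8, 2.5, 0], [-1.8, 2.5, 0], [-1.8, 2.5, 0], [-1.8, 2.5, 0], [-1.8, 2.5, 0], [-1.8, 2.5, 0], [-1.8, 2.5, 0], [-1.8, 2.5, 0], [-1.8, 2.5, 0], [-1.8, 2.5, 0], [-1.8, 2.5, 0], [-1.8, 2.4, 0], [-0.6, 0.8, 0], [0, 0, 0]], "angular": [[0, 0, 0], [0, 0, 0], [0, 0, 0], [0, 0, 0], [0, 0, 0], [0, 0, 0], [0, 0, 0], [0, 0, 0], [0, 0, 0], [0, 0, 0], [0, 0, 0], [0, 0, 0], [0, 0, 0], [0, 0, 0], [0, 0, 0], [0, 0, 0]]}}

```text
clock: 16.0
position: [0.3788, -0.2407, 0.1981]
ee_rot: [3.133, 0.231, -0.001]
force: [0.7, -0.2, -0.1]
width: 0.239
gripper_force: 25.0
```

```bash
python3 meas.py w4 | grep -E 'rack|tcp|cap'; python3 -c "
import cv2;f=cv2.imread('pics/w4.png');cv2.imwrite('pics/w4c.png',cv2.resize(f[0:270,200:560],None,fx=2.2,fy=2.2))"
```

```text
rack [(0.89, [240, 196], [0.338, -0.146]), (0.88, [380, 238], [0.309, -0.326]), (0.55, [367, 120], [0.45, -0.283])]
cap [(0.66, [10, 110], [0.427, 0.314])]
tcp [ 0.3803 -0.239   0.1982] yaw 0.1518 tilt 0.0 -> d_cm [ 15.45 -21.82  -5.18] rz 0.0178
```

View pics/w4c.png

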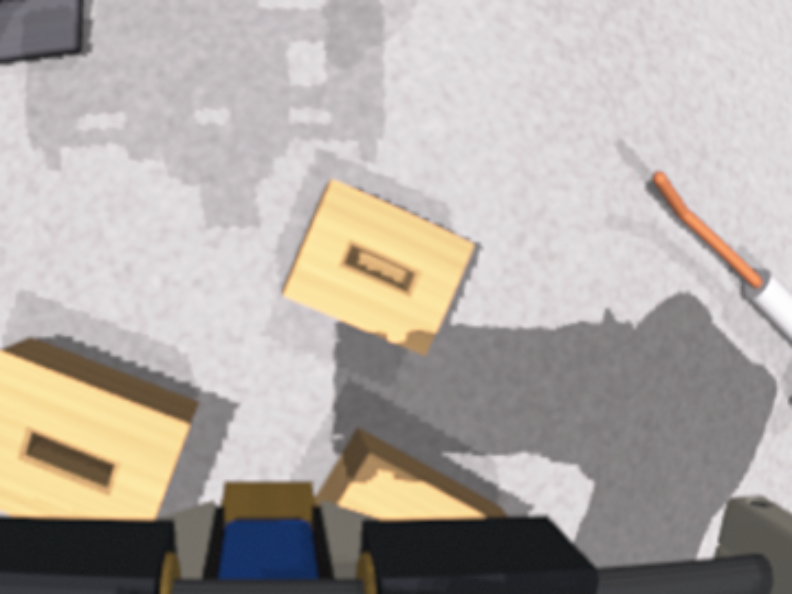

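The crop shows the small block's top with corners at about (330,180), (477,243), (430,355) and (285,293), and its slot centred at (381,268). The blue grip is held at (268,550).

```bash
python3 - <<'E'
from h import *
j=json.load(open('w4.json'));p=dict(mtx=np.array(j['mtx']),T=np.array(j['T']))
f=lambda q,z=.035:atz(p,[(q[0]/2.2+200)/640,(q[1]/2.2)/400],z,True)
C=np.array([f(q) for q in [(330,180),(477,243),(430,355),(285,293)]]);S=np.array([f(q) for q in [(352,243),(418,272),(410,293),(345,263)]])
for X in (C,S):
    print(X[:,:2].round(4).tolist(),X.mean(0).round(4),[round(np.linalg.norm(X[i]-X[(i+1)%4]),4) for i in range(4)])
    for a,b in ((0,1),(3,2)): d=X[a]-X[b];print('yaw of y axis-90',np.arctan2(-d[0],d[1]).round(4))
# refine by minAreaRect of bright top
im=cv2.imread('pics/w4.png');h=cv2.cvtColor(im,cv2.COLOR_BGR2HSV)
print(h[int(200/2.2),int(200+340/2.2)],h[int(300/2.2),int(200+310/2.2)])
E
```

```text
[[0.4867, -0.2546], [0.4701, -0.3294], [0.4121, -0.3161], [0.4305, -0.2419]] [ 0.4498 -0.2855  0.035 ] [np.float64(0.0766), np.float64(0.0595), np.float64(0.0765), np.float64(0.0576)]
yaw of y axis-90 -0.2174
yaw of y axis-90 -0.2423
[[0.4588, -0.2694], [0.4507, -0.3029], [0.4401, -0.3008], [0.4489, -0.2676]] [ 0.4497 -0.2852  0.035 ] [np.float64(0.0345), np.float64(0.0108), np.float64(0.0343), np.float64(0.0101)]
yaw of y axis-90 -0.2371
yaw of y axis-90 -0.2598
[ 21  96 249] [ 22  90 252]
```

Emit:
{"api": "carry_out", "payload": {"claw": [1.5, 1.5, 1.5, 1.5, 1.5], "delta_pos": [[0, 0, 0], [0, 0, 0], [0, 0, 0], [0, 0, 0], [0, 0, 0]], "angular": [[0, 0, 0.1], [0, 0, 0.1], [0, 0, 0.1], [0, 0, 0.087], [0, 0, 0]]}}

```text
clock: 16.95
position: [0.3802, -0.2393, 0.1982]
ee_rot: [3.119, -0.372, 0.0]
force: [-0.1, 0.2, -0.2]
width: 0.237
gripper_force: 25.0
```

```bash
python3 - <<'E'
from h import *
go([.4497,-.2853,.10],-.235)
E
```

```text
tcp [ 0.3802 -0.2393  0.1982] yaw -0.2372 tilt 0.0 -> d_cm [7.84 2.83 9.82] rz -0.0022
```

Emit:
{"api": "carry_out", "payload": {"claw": [1.5, 1.5, 1.5, 1.5, 1.5, 1.5, 1.5, 1.5, 1.5], "delta_pos": [[1, 0.4, 1], [2, 0.7, 2], [2, 0.7, 2], [2, 0.7, 2], [0.8, 0.3, 1.8], [0, 0, 1], [0, 0, 0], [0, 0, 0], [0, 0, 0]], "angular": [[0, 0, 0], [0, 0, 0], [0, 0, 0], [0, 0, 0], [0, 0, 0], [0, 0, 0], [0, 0, 0], [0, 0, 0], [0, 0, 0]]}}

```text
clock: 17.85
position: [0.4494, -0.2851, 0.1011]
ee_rot: [3.119, -0.37, 0.002]
force: [0.2, -0.1, -0.1]
width: 0.238
gripper_force: 25.0
```

```bash
python3 - <<'E'
from h import *
go([.4497,-.2853,.084],-.235)
a=arm.get_image('scene')['frame'][160:260,120:240,::-1];b=arm.get_image('side')['frame'][90:190,310:430,::-1]
cv2.imwrite('pics/ins.png',cv2.resize(np.hstack([a,b]),None,fx=3.3,fy=3.3,interpolation=cv2.INTER_CUBIC))
E
```

```text
tcp [ 0.4494 -0.2851  0.1011] yaw -0.2359 tilt 0.07 -> d_cm [0.03 0.01 1.71] rz -0.0009
```

View pics/ins.png

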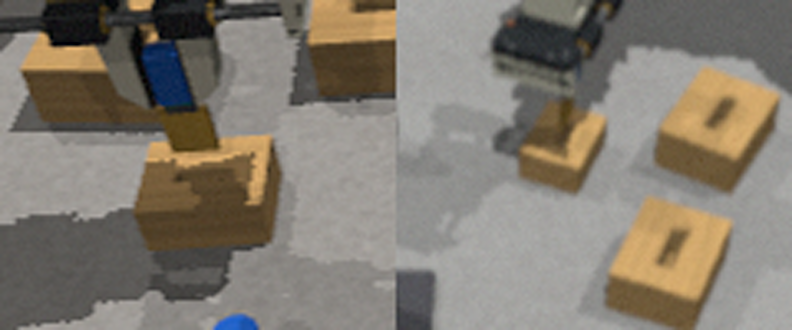

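The crop shows the blade hanging upright just over the small block, from (165,110) to (215,150), about in line with its slot. I lower it while watching the force.

Emit:
{"api": "carry_out", "payload": {"claw": [1.5, 1.5, 1.5, 1.5, 1.5, 1.5, 1.5], "delta_pos": [[0, 0, 0.7], [0, 0, 0.5], [0, 0, 0.4], [0, 0, 0.4], [0, 0, 0.4], [0, 0, 0], [0, 0, 0]], "angular": [[0, 0, 0], [0, 0, 0], [0, 0, 0], [0, 0, 0], [0, 0, 0], [0, 0, 0], [0, 0, 0]]}}

```text
clock: 18.65
position: [0.4493, -0.285, 0.0761]
ee_rot: [-3.12, 0.37, 0.0]
force: [0.3, -0.1, -0.4]
width: 0.237
gripper_force: 25.0
```

Emit:
{"api": "carry_out", "payload": {"claw": [1.5, 1.5, 1.5, 1.5, 1.5, 1.5, 1.5], "delta_pos": [[0, 0, 0.4], [0, 0, 0.4], [0, 0, 0.4], [0, 0, 0.4], [0, 0, 0.2], [0, 0, 0], [0, 0, 0]], "angular": [[0, 0, 0], [0, 0, 0], [0, 0, 0], [0, 0, 0], [0, 0, 0], [0, 0, 0], [0, 0, 0]]}}

```text
clock: 19.35
position: [0.4493, -0.2851, 0.0582]
ee_rot: [3.12, -0.37, 0.0]
force: [0.5, 0.1, -0.5]
width: 0.239
gripper_force: 25.0
```

Emit:
{"api": "carry_out", "payload": {"claw": [1.5, 1.5, 1.5], "delta_pos": [[0, 0, 0.15], [0, 0, 0], [0, 0, 0]], "angular": [[0, 0, 0], [0, 0, 0], [0, 0, 0]]}}

```text
clock: 19.65
position: [0.4494, -0.2851, 0.0568]
ee_rot: [3.12, -0.37, 0.001]
force: [-0.2, -0.3, -0.7]
width: 0.239
gripper_force: 25.0
```

Emit:
{"api": "carry_out", "payload": {"claw": [1.5, 1.5, 1.5], "delta_pos": [[0, 0, 0.1], [0, 0, 0.05], [0, 0, 0]], "angular": [[0, 0, 0], [0, 0, 0], [0, 0, 0]]}}

```text
clock: 19.95
position: [0.4497, -0.2853, 0.0566]
ee_rot: [3.119, -0.37, 0.002]
force: [-3.2, 1.2, 16.9]
width: 0.242
gripper_force: 25.0
```

Emit:
{"api": "carry_out", "payload": {"claw": [1.5, 1.5, 5, 5, 5, 5, 5, 5, 5, 5], "delta_pos": [[0, 0, -0.1], [0, 0, 0], [0, 0, 0], [0, 0, 0], [0, 0, 0], [0, 0, -1], [0, 0, -2], [0, 0, -2.5], [0, 0, -2.5], [0, 0, -2.5]], "angular": [[0, 0, 0], [0, 0, 0], [0, 0, 0], [0, 0, 0], [0, 0, 0], [0, 0, 0], [0, 0, 0], [0, 0, 0], [0, 0, 0], [0, 0, 0]]}}

```text
clock: 20.95
position: [0.4492, -0.285, 0.1629]
ee_rot: [3.12, -0.37, 0.0]
force: [0.2, -0.3, 0.3]
width: 0.541
gripper_force: 0.0
```

```bash
python3 - <<'E'
from h import *
p=arm.get_image('scene');a=p['frame'][150:270,120:240,::-1];q=arm.get_image('wrist');save(q,'w5')
print([(round(x['conf'],2),atz(q,x['centre'],.01,True).round(3)) for x in arm.place_of('strip_1',q)])
h=cv2.cvtColor(p['frame'],cv2.COLOR_RGB2HSV);m=cv2.inRange(h,(105,150,60),(125,255,255))
n,l,s,c=cv2.connectedComponentsWithStats(m)
for i in range(1,n):
  if s[i,4]>40: print(s[i],c[i].round(1))
def proj(w): 
    c=p['T'][:3,:3].T@(np.array(w)-p['T'][:3,3]);return (p['mtx']@(c/c[2]))[:2].round(1)
for w in ([.4497,-.2853,.09],[.4497,-.2853,.071],[.4497,-.2853,.052]): print('expected grip',proj(w))
go([.36,.28,.2],.15)
E
```

```text
[(0.85, array([0.583, 0.048, 0.01 ])), (0.69, array([ 0.597, -0.047,  0.01 ])), (0.66, array([ 0.446, -0.28 ,  0.01 ])), (0.37, array([0.579, 0.032, 0.01 ]))]
[288  10  21  46 652] [297.2  36.8]
[170 190  14  18 197] [176.4 198.4]
[347 192  13  21 209] [353.1 202.1]
[306 208  13  22 218] [311.7 218.4]
[184 256  15  16 184] [191.4 263.1]
expected grip [174.3 192.1]
expected grip [176.6 199.2]
expected grip [178.9 206. ]
tcp [ 0.4503 -0.2856  0.1634] yaw -0.2364 tilt 0.22 -> d_cm [-22.01 -52.87  -3.8 ] rz -0.3864
```

The scene camera has the placed grip at pixel (176.4, 198.4) against an expected (176.6, 199.2), so the strip stands fully down in the slot. Now on to the cap.

Emit:
{"api": "carry_out", "payload": {"claw": [5, 5, 5, 5, 5, 5], "delta_pos": [[0, 0, -1], [0, 0, -1], [0, 0, -1], [0, 0, -0.7], [0, 0, 0], [0, 0, 0]], "angular": [[0, 0, -0.1], [0, 0, -0.1], [0, 0, -0.1], [0, 0, -0.086], [0, 0, 0], [0, 0, 0]]}}

```text
clock: 21.7
position: [0.4488, -0.2849, 0.1976]
ee_rot: [-3.133, -0.231, 0.001]
force: [-0.0, 0.1, -0.5]
width: 0.541
gripper_force: 0.0
```

Emit:
{"api": "carry_out", "payload": {"claw": [5, 5, 5, 5, 5, 5, 5, 5, 5, 5, 5, 5, 5, 5, 5, 5, 5, 5, 5], "delta_pos": [[0.1, -1.5, 0], [0.1, -3, 0], [0.1, -3.5, 0], [0.1, -3.5, 0], [0.1, -3.5, 0], [0.1, -3.5, 0], [0.1, -3.5, 0], [0.1, -3.5, 0], [0.1, -3.5, 0], [0.1, -3.5, 0], [0.1, -3.5, 0], [0.1, -3.5, 0], [0.1, -3.5, 0], [0.1, -3.5, 0], [0.1, -3.5, 0], [0, -3.5, 0], [0, -2.5, 0], [0, -0.9, 0], [0, 0, 0]], "angular": [[0, 0, 0], [0, 0, 0], [0, 0, 0], [0, 0, 0], [0, 0, 0], [0, 0, 0], [0, 0, 0], [0, 0, 0], [0, 0, 0], [0, 0, 0], [0, 0, 0], [0, 0, 0], [0, 0, 0], [0, 0, 0], [0, 0, 0], [0, 0, 0], [0, 0, 0], [0, 0, 0], [0, 0, 0]]}}

```text
clock: 23.6
position: [0.3779, 0.2809, 0.1978]
ee_rot: [3.132, 0.238, -0.002]
force: [0.4, 0.2, 0.2]
width: 0.546
gripper_force: 0.0
```

```bash
python3 meas.py w6 | grep -E 'tcp|cap|clip'; python3 -c "
import cv2;f=cv2.imread('pics/w6.png');cv2.imwrite('pics/w6c.png',cv2.resize(f[0:250,200:540],None,fx=2.3,fy=2.3))"
```

```text
clip_1 [(0.88, [477, 49], [0.563, 0.121]), (0.88, [578, 66], [0.599, -0.054]), (0.63, [535, 59], [0.578, 0.032])]
cap [(0.81, [306, 130], [0.426, 0.306])]
tcp [0.3795 0.2792 0.1983] yaw 0.1485 tilt 0.02 -> d_cm [ 7.79 29.4  -5.16] rz 0.0145
```

View pics/w6c.png

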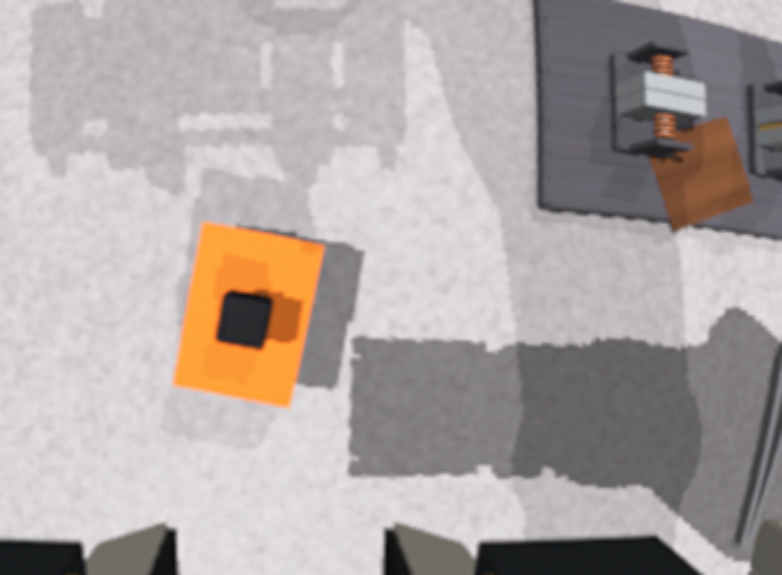

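The crop shows the cap's top with corners at (204,222), (325,243), (290,407) and (174,384) and its knob at (244,320). Clip 1 stands empty at (660,97). That is the last picture I view; the rest goes by numbers.

```bash
python3 - <<'E'
from h import *
j=json.load(open('w6.json'));p=dict(mtx=np.array(j['mtx']),T=np.array(j['T']))
f=lambda q,z:atz(p,[(q[0]/2.3+200)/640,(q[1]/2.3)/400],z,True)
C=np.array([f(q,.052) for q in [(204,222),(325,243),(290,407),(174,384)]])
print(C.round(4).tolist(),C.mean(0),[round(np.linalg.norm(C[i]-C[(i+1)%4]),4) for i in range(4)])
for a,b in ((0,3),(1,2)): d=C[a]-C[b];print('yaw',np.arctan2(d[1],d[0]).round(4))
for a,b in ((0,1),(3,2)): d=C[a]-C[b];print('yaw',np.arctan2(-d[0],d[1]).round(4))
# colour-based: orange+knob, minAreaRect of undistorted rays at z=.052
im=cv2.imread('pics/w6.png');h=cv2.cvtColor(im,cv2.COLOR_BGR2HSV)
m=cv2.inRange(h,(5,170,215),(20,255,255));m=cv2.morphologyEx(m,cv2.MORPH_CLOSE,np.ones((21,21)))
n,l,s,c=cv2.connectedComponentsWithStats(m);i=1+np.argmax(s[1:,4]);yx=np.argwhere(l==i)
P=np.array([atz(p,[(x+.5)/640,(y+.5)/400],.052,True)[:2] for y,x in yx],np.float32)
print(cv2.minAreaRect(P*1000))
k=cv2.inRange(h,(0,0,0),(180,255,60));k[:, :280]=0;k[:,340:]=0;k[:115]=0;k[170:]=0
q=np.argwhere(k>0);c=q.mean(0);print('knob',c,len(q),atz(p,[(c[1]+.5)/640,(c[0]+.5)/400],.08,True))
j4=[(j['o'],)][0][0]
W={n:json.load(open(n+'.json')) for n in('w2','w6','w1')}
cap=[ray(dict(mtx=np.array(W[n]['mtx']),T=np.array(W[n]['T'])),W[n]['o']['cap'][0][1],True) for n in W]
print(tri(cap))
go([.424,.308,.062],.14)
E
```

```text
[[0.4607, 0.3252, 0.052], [0.4592, 0.2734, 0.052], [0.3867, 0.2771, 0.052], [0.3894, 0.3288, 0.052]] [0.42401446 0.30113155 0.052     ] [np.float64(0.0518), np.float64(0.0726), np.float64(0.0517), np.float64(0.0714)]
yaw -0.0502
yaw -0.0515
yaw -0.028
yaw -0.0525
((423.8735656738281, 301.17205810546875), (50.960540771484375, 71.03697204589844), 86.99278259277344)
knob [138.15365854 306.07804878] 410 [0.42474642 0.3010215  0.08      ]
(array([0.42497991, 0.30574742, 0.00267179]), [np.float64(0.001986913789921411), np.float64(0.001387437823605995), np.float64(0.0013331616370807855)])
tcp [0.3795 0.2792 0.1983] yaw 0.1485 tilt 0.02 -> d_cm [ 4.82 -2.19 13.63] rz 0.0085
```

Emit:
{"api": "carry_out", "payload": {"claw": [5, 5, 5, 5, 5, 5, 5, 5, 5, 5, 5, 5], "delta_pos": [[0, 0, 0], [0, 0, 0], [1, -0.6, 1], [1.2, -0.6, 2], [1.2, -0.6, 2], [1, -0.6, 2], [0, 0, 2], [0, 0, 2], [0, 0, 1.5], [0, 0, 0.8], [0, 0, 0], [0, 0, 0]], "angular": [[0, 0, 0.1], [0, 0, 0.099], [0, 0, 0], [0, 0, 0], [0, 0, 0], [0, 0, 0], [0, 0, 0], [0, 0, 0], [0, 0, 0], [0, 0, 0], [0, 0, 0], [0, 0, 0]]}}

```text
clock: 25.25
position: [0.4247, 0.3019, 0.0654]
ee_rot: [-3.14, 0.076, -0.0]
force: [-0.3, -0.1, -0.6]
width: 0.547
gripper_force: 0.0
```

```bash
python3 - <<'E'
from h import *
go([.4243,.3011,.056],-.05);print(arm.observe()['force'])
E
```

```text
tcp [0.4247 0.3019 0.0654] yaw -0.0484 tilt 0.02 -> d_cm [-0.03  0.09  0.94] rz 0.0016
[-0.25609142 -0.05644814 -0.63248521]
```

Emit:
{"api": "carry_out", "payload": {"claw": [5, 5, 5, 1.5, 1.5, 1.5, 1.5, 1.5, 1.5], "delta_pos": [[0, 0.05, 0.5], [0, 0, 0.4], [0, 0, 0], [0, 0, 0], [0, 0, 0], [0, 0, 0], [0, 0, 0], [0, 0, 0], [0, 0, 0]], "angular": [[0, 0, 0], [0, 0, 0], [0, 0, 0], [0, 0, 0], [0, 0, 0], [0, 0, 0], [0, 0, 0], [0, 0, 0], [0, 0, 0]], "force": 30}}

```text
clock: 26.15
position: [0.4243, 0.3011, 0.0562]
ee_rot: [3.141, -0.077, -0.0]
force: [-1.0, -0.5, -0.3]
width: 0.222
gripper_force: 30.0
```

Emit:
{"api": "carry_out", "payload": {"claw": [1.5, 1.5, 1.5, 1.5, 1.5, 1.5, 1.5, 1.5, 1.5, 1.5], "delta_pos": [[0, 0, -0.5], [0, 0, -1], [0, 0, -2], [0, 0, -2], [0, 0, -2], [0, 0, -2], [0, 0, -2], [0, 0, -1], [0, 0, 0], [0, 0, 0]], "angular": [[0, 0, 0], [0, 0, 0], [0, 0, 0], [0, 0, 0], [0, 0, 0], [0, 0, 0], [0, 0, -0.1], [0, 0, -0.1], [0, 0, 0], [0, 0, 0]]}}

```text
clock: 27.15
position: [0.4243, 0.3009, 0.1814]
ee_rot: [-3.133, -0.232, -0.0]
force: [-0.6, 0.1, -0.6]
width: 0.216
gripper_force: 30.0
```

```bash
python3 - <<'E'
from h import *
print(arm.observe()['force'])
# where clip_1 is: strips 2,3 via place_of from fixed cams + wrist views
for n in ['scene','side']:
    p=arm.get_image(n)
    print(n,[(round(x['conf'],2),atz(p,x['centre'],.012).round(4)[:2]) for x in arm.place_of('clip_1',p)],[(round(x['conf'],2),atz(p,x['centre'],.0).round(4)[:2]) for x in arm.place_of('cap',p)])
go([.5673,.1237,.17],.15)
E
```

```text
[-0.64720475  0.05666275 -0.57206252]
scene [(0.94, array([0.5673, 0.1186])), (0.9, array([0.5829, 0.0319])), (0.69, array([ 0.5943, -0.0617]))] [(0.95, array([0.2566, 0.4352])), (0.38, array([0.5755, 0.0395]))]
side [(0.93, array([ 0.5881, -0.0515])), (0.87, array([0.5719, 0.0357])), (0.7, array([0.5746, 0.1167]))] [(0.58, array([0.4374, 0.2312]))]
tcp [0.4241 0.301  0.1807] yaw 0.1501 tilt 0.06 -> d_cm [11.51 19.67  1.07] rz 0.0001
```

Emit:
{"api": "carry_out", "payload": {"claw": [1.5, 1.5, 1.5, 1.5, 1.5, 1.5, 1.5, 1.5, 1.5, 1.5, 1.5, 1.5], "delta_pos": [[0.7, 1.2, 0], [1.4, 2.4, 0], [1.4, 2.4, 0], [1.4, 2.4, 0], [1.4, 2.4, 0], [1.4, 2.4, 0], [1.4, 2.4, 0], [1.4, 2.4, 0], [1, 1.7, 1], [0, 0, 2], [0, 0, 1.5], [0, 0, 0]], "angular": [[0, 0, 0], [0, 0, 0], [0, 0, 0], [0, 0, 0], [0, 0, 0], [0, 0, 0], [0, 0, 0], [0, 0, 0], [0, 0, 0], [0, 0, 0], [0, 0, 0], [0, 0, 0]]}}

```text
clock: 28.65
position: [0.5661, 0.1223, 0.1334]
ee_rot: [3.132, 0.236, -0.007]
force: [-1.2, 0.3, -1.3]
width: 0.213
gripper_force: 30.0
```

```bash
python3 - <<'E'
from h import *
go([.5673,.1237,.068],.15);print(arm.observe()['force'])
for n in ['scene','side']:
    p=arm.get_image(n)
    print(n,[(round(x['conf'],2),atz(p,x['centre'],.080).round(4)[:2]) for x in arm.place_of('cap',p)])
E
```

```text
tcp [0.5661 0.1223 0.1334] yaw 0.1502 tilt 0.27 -> d_cm [ 0.17 -0.12  6.54] rz 0.0002
[-1.17737702  0.31824025 -1.31235623]
scene [(0.76, array([0.5722, 0.128 ])), (0.17, array([0.6438, 0.0034]))]
side [(0.57, array([0.5547, 0.1198])), (0.41, array([0.5482, 0.1675]))]
```

Emit:
{"api": "carry_out", "payload": {"claw": [1.5, 1.5, 1.5, 1.5, 1.5, 1.5, 1.5, 1.5], "delta_pos": [[0.05, -0.05, 1], [0, 0, 1], [0, 0, 1], [0, 0, 1], [0, 0, 1], [0, 0, 0.5], [0, 0, 0.5], [0, 0, 0]], "angular": [[0, 0, 0], [0, 0, 0], [0, 0, 0], [0, 0, 0], [0, 0, 0], [0, 0, 0], [0, 0, 0], [0, 0, 0]]}}

```text
clock: 29.65
position: [0.5677, 0.1241, 0.0756]
ee_rot: [3.133, 0.237, -0.001]
force: [-0.1, -0.4, -1.3]
width: 0.214
gripper_force: 30.0
```

Emit:
{"api": "carry_out", "payload": {"claw": [1.5, 1.5, 1.5, 1.5], "delta_pos": [[0, 0, 0.3], [0, 0, 0.2], [0, 0, 0.15], [0, 0, 0]], "angular": [[0, 0, 0], [0, 0, 0], [0, 0, 0], [0, 0, 0]]}}

```text
clock: 30.05
position: [0.568, 0.1242, 0.0696]
ee_rot: [3.133, 0.236, -0.0]
force: [-0.1, -0.7, -0.5]
width: 0.214
gripper_force: 30.0
```

Emit:
{"api": "carry_out", "payload": {"claw": [1.5, 1.5, 1.5], "delta_pos": [[0, 0, 0.1], [0, 0, 0.05], [0, 0, 0]], "angular": [[0, 0, 0], [0, 0, 0], [0, 0, 0]]}}

```text
clock: 30.35
position: [0.568, 0.1242, 0.0682]
ee_rot: [3.133, 0.237, 0.0]
force: [-0.5, -0.8, 0.1]
width: 0.211
gripper_force: 30.0
```

Emit:
{"api": "carry_out", "payload": {"claw": [1.5, 1.5, 1.5], "delta_pos": [[0, 0, 0.05], [0, 0, 0.05], [0, 0, 0]], "angular": [[0, 0, 0], [0, 0, 0], [0, 0, 0]]}}

```text
clock: 30.65
position: [0.5681, 0.1244, 0.068]
ee_rot: [3.133, 0.237, 0.001]
force: [-3.4, -1.3, 6.2]
width: 0.213
gripper_force: 30.0
```

Contact came at z = 0.068, as expected for a cap flat on the board. I release and back off.

Emit:
{"api": "carry_out", "payload": {"claw": [1.5, 5, 5, 5, 5, 5, 5, 5, 5, 5, 5, 5], "delta_pos": [[0, 0, -0.05], [0, 0, 0], [0, 0, 0], [0, 0, 0], [0, 0, -1], [0, 0, -2], [0, 0, -2.5], [0, 0, -2.5], [0, 0, -2.5], [-2, 0, -2], [-2, 0, 0], [-2, 0, 0]], "angular": [[0, 0, 0], [0, 0, 0], [0, 0, 0], [0, 0, 0], [0, 0, 0], [0, 0, 0], [0, 0, 0], [0, 0, 0], [0, 0, 0], [0, 0, 0], [0, 0, 0], [0, 0, 0]]}}

```text
clock: 31.85
position: [0.5084, 0.1154, 0.1941]
ee_rot: [-3.132, -0.237, -0.003]
force: [-0.4, 0.1, -0.5]
width: 0.548
gripper_force: 0.0
```

```bash
python3 - <<'E'
from h import *
for n in ['scene','side','wrist']:
    p=arm.get_image(n);w=n=='wrist'
    for l,z in (('cap',0.012),('strip_1',.02),('flux_bottle',0),('crucible',0),('tweezers',0)):
        print(n,l,[(round(x['conf'],2),atz(p,x['centre'],z,w).round(3)[:2].tolist()) for x in arm.place_of(l,p)])
    h=cv2.cvtColor(p['frame'],cv2.COLOR_RGB2HSV)
    if n=='scene':
        m=cv2.inRange(h,(105,150,60),(125,255,255));k,l,s,c=cv2.connectedComponentsWithStats(m)
        print([(s[i].tolist(),c[i].round(1).tolist()) for i in range(1,k) if s[i,4]>40])
    if w:
        m=cv2.inRange(h,(5,170,215),(20,255,255));m=cv2.morphologyEx(m,cv2.MORPH_CLOSE,np.ones((25,25)))
        k,l,s,c=cv2.connectedComponentsWithStats(m);i=1+np.argmax(s[1:,4])
        print(cv2.minAreaRect(np.array([atz(p,[(x+.5)/640,(y+.5)/400],.064,True)[:2]*1000 for y,x in np.argwhere(l==i)],np.float32)))
E
```

```text
scene cap [(0.87, [0.57, 0.127])]
scene strip_1 [(0.65, [0.596, -0.055]), (0.58, [0.461, -0.281]), (0.58, [0.581, 0.032])]
scene flux_bottle [(0.94, [0.632, -0.276])]
scene crucible [(0.64, [0.624, 0.295])]
scene tweezers [(0.47, [0.397, -0.021])]
[([288, 10, 21, 46, 641], [297.3, 36.5]), ([169, 190, 16, 18, 224], [177.0, 198.3]), ([347, 192, 13, 21, 214], [353.1, 202.1]), ([306, 208, 13, 22, 231], [311.8, 218.2]), ([184, 256, 15, 16, 184], [191.4, 263.1])]
side cap [(0.85, [0.573, 0.113])]
side strip_1 [(0.58, [0.442, -0.266]), (0.41, [0.591, -0.065])]
side flux_bottle []
side crucible [(0.8, [0.618, 0.308])]
side tweezers [(0.49, [0.39, -0.009]), (0.41, [0.573, 0.044]), (0.4, [0.569, 0.11])]
wrist cap [(0.9, [0.571, 0.128])]
wrist strip_1 [(0.73, [0.581, 0.034]), (0.68, [0.596, -0.059])]
wrist flux_bottle [(0.78, [0.634, -0.266])]
wrist crucible [(0.69, [0.622, 0.297])]
wrist tweezers []
((567.0029907226562, 123.24658203125), (71.19654846191406, 52.175750732421875), 8.566171646118164)
```

```bash
python3 - <<'E'
from h import *
h=cv2.cvtColor(cv2.imread('pics/scene0.png'),cv2.COLOR_BGR2HSV)
k,l,s,c=cv2.connectedComponentsWithStats(cv2.inRange(h,(105,150,60),(125,255,255)))
print([(s[i].tolist(),c[i].round(1).tolist()) for i in range(1,k) if s[i,4]>40])
ok=any(np.hypot(*(c[i]-[353.1,202.1]))<1.2 for i in range(1,k));print(ok)
if ok: print(arm.sign_off())
E
```

```text
[([288, 16, 21, 40, 488], [299.1, 39.6]), ([386, 178, 13, 20, 190], [392.0, 187.1]), ([347, 192, 13, 21, 198], [353.5, 202.1]), ([306, 208, 13, 22, 216], [311.8, 218.3]), ([184, 255, 15, 17, 187], [191.3, 263.0])]
True
the job is handed in; nothing more can be done
None
```

Clip 1, at the board's +y end, was the weak one: its strip now stands in the smallest block's slot, the orange cap sits flat over the clip, clip 2 held at 6.4 N with its strip still seated, I did not pull clip 3 once clip 1 had slipped, and the job is handed in.

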